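Draw out the extending brush and hold it ready

ROBOT

A 6-joint arm with a two-finger parallel gripper is mounted at the origin on a cart in front of the work surface, level with it; the furniture and walls round the work are solid. World frame = base frame: x ahead of the robot, y to its left, z up, the work surface at z = 0. Lengths are in mm, angles in rad, forces in N, time in s.
With the tool pointing down it reaches from about 275 to 750 mm from the base axis. Payload 10.2 kg.
Tool frame: the origin (TCP) lies at the very end of the fingers, on their centre line; the grasp point (between the pads) lies 19 mm behind it; z points along the fingers, y is the line along which they close (so a half turn about z gives the same grasp; the last joint's range is limited). The gripper opens to 85 mm and grips with 20 to 120 N. Pads are 22 mm wide; open, the fingers measure 114 mm over their backs; the gripper's body (76 mm by 85 mm) begins 54 mm behind the grasp point. The pads swing forward as they close: fully open they stand 13 mm farther back than shut.
Start: joints at [-1.482, 0.313, 1.498, -0, 1.331, -0.223], TCP at [161.043, -499.696, 231.294] pointing down, gripper open.
Joint ranges: [-2.94, 2.94], [-0.97, 2.17], [0.19, 2.56], [-1.23, 4.37], [0.02, 3.11], [-2.88, 2.88]. Speed limits (rad/s): [2.39, 2.39, 3.01, 3.14, 3.14, 3.14].

INTERFACE

Orientations are given as a unit quaternion [w, x, y, z].
In Python, from rig import telemetry, optics, ctrl gives the robot as it stands.
- The arm moves only by the tool servo_tool, never from a script. Its argument "deltas" is a list of rows, each a list of 3 entries, a list of its own where there are three numbers: the shift along the tool's x, y, z in units of 20 cm (1.0 is 20 cm), then the turn, a rotation vector about the tool's x, y, z in units of 90 degrees (1.0 is 90 degrees), then the opening, from 0 (shut) to 1 (fully open). A call has 1 to 8 rows; each row shifts and turns the commanded pose from where the row before left it, along the tool's axes as they then stand; what a row does not reach is not made up. A row lasts 1/10 s, in which the tool goes at most 50 mm and 8.59 degrees, less where a joint would pass 70% of its speed; a pose out of reach is approached as far as the arm can. A call with a number of a shift or a turn outside -1 to 1 is refused whole. A call with a gripper value outside its range is refused whole. The fingers move at their own pace and stop on an object; "squeeze" is the grip in N (left out, the last holds). Time passes only in rows, so rows that do not move let the fingers close. It gives the time, the measured TCP pose, the force, the opening and the grip force at its end, in the units of the state.
- telemetry.sense(): the state, without advancing time (a new reading comes with each control period).
- optics.capture(name): name is "scene" or "top"; returns the picture (400x640x3 uint8, blue, green, red); there is no depth.
- optics.camera_model(name): a dict with "vfov" (degrees; the focal length in pixels is half the picture's height over the tangent of half this angle, whatever the lens; pixels are square), "cx", "cy" (the principal point, pixels), "dist" ([k1, k2, p1, p2, k3] as OpenCV has them; the pictures are not rectified), "R" (3x3) and "t" (3): a world point X has camera coordinates R X + t. Camera axes: x right, y down, z forward; pixel columns grow to the right and rows downward; lengths in mm; the calibration is good to about 2 mm. A picture is of the moment at which its call begins. camera_model takes no time and is no camera call.
- ctrl.finish_job(): hands the job in; it is judged then, once.
The state is a dict: "time_s": time; "joints": joint angles; "dq": joint speeds; "tau": joint torques, N m; "eef_pos": TCP position; "ee_rot": TCP orientation; "force": force on the tool from outside, world axes, zero at the start; "wrist_torque": the same for the moment, N m; "grip_width": opening from 0.0 (shut) to 1.0 (fully open); "grip_force": force on a finger pad.
Only numpy, scipy, OpenCV 4.12 (cv2) and the standard library are available. Lean on these libraries where they do the work, as an engineer would, in place of code of your own. Each camera call takes 0.05 s, during which the arm holds its last target. There are 200 camera calls.

TASK

Get the extending scrubbing brush ready to reach behind the toaster: while it lies in its rest, press the release button on its collar all the way down so that the handle springs out a little, then draw the handle straight out, past the first stop, to the second stop, where it locks and the button pops up again. Then lift the drawn-out brush out of its rest and finish while holding it up in the air, roughly level and still, with both ends at least 5 cm higher than they lay and nothing but the gripper carrying it. Leave the other things where they are.

Things in the scene. Friction and masses are not known exactly. Their poses are not given: they have to be found in the camera images.
- collar_centre (a point): Centre of the grey collar that carries the button, on the brush's axis: 44 mm along the brush, 36 mm wide, 17 mm down and 15 mm up from this point. x axis as the brush.
- button_top (a point): Middle of the top of the black release button, straight above the collar's centre: 20 mm (along the brush) x 16 mm, 8 mm proud of the collar when up; goes straight down 6 mm when pressed.
- lock_button (a joint): Travel of the sprung release button in m: 0 up (locked at a stop), 0.006 fully down (about 5 N). It frees the handle only from about 0.0045 down. Between two stops it stays part-way down (about 0.0045) by itself and pops up to 0 when the handle reaches a stop.
- telescope (a joint): How far the handle is out, in m: 0 pushed in and locked; pressing the button lets a spring push it to 0.012 to 0.03, where it stays. First stop 0.055: it clicks, the button rises, a firmer pull (6 to 14 N) takes it on. Second stop 0.110: it locks and the button pops up (hard end 0.112). Between the stops 2 to 5 N. It cannot slide back past a stop.
- grip_centre (a point): Centre of the black rubber hand grip (113 mm long, about 26 mm diameter), on the axis, 92 mm from the collar's centre when pushed in, 202 mm at the second stop. x axis: the way the handle draws out. Nothing below it but the worktop and small things under 25 mm high.
- grip_end (a point): Middle of the hand grip's free end, on the axis.
- tube_hold (a point): Point on the axis of the 24 mm steel tube, 70 mm from the collar's centre towards the head; 85 mm of tube is free here between trough and saddle, 50 mm above the tray's floor. Drawn out, the brush balances within 2 cm of this point, so gripped here it can be lifted level. x axis towards the grip.
- head_centre (a point): Centre of the brush head's block (94 x 56 x 18 mm), on the axis, 215 mm from the collar's centre on the side away from the grip.
- brush: Extending scrubbing brush, 0.3 to 0.45 kg, level in its rest, axis 66 mm above the worktop. Origin on the axis at the collar's middle, x along the brush towards the hand grip (the way the handle draws out), z up. Along x in mm: head -262 to -168, steel tube (24 diameter) -152 to -22, collar -22 to 22, grip 36 to 149 when pushed in, on an 18 mm rod.
- brush_rest: White plastic rest fixed to the worktop; origin on the worktop under the collar, x towards the grip. Drip tray 104 mm wide, 14 high, x -263 to 37 mm; tube saddle x -131 to -121 (40 wide), collar trough x -30 to 30 (49 wide), both open upward, cheeks up to 8 mm above the brush's axis. The trough's ends hold the collar back (2 mm play) when the handle is pulled; the brush lifts straight up and out.
- mug_tea: Tea mug, 86 x 117 x 88 mm high, origin under its middle; a bystander.
- cup_espresso: Striped espresso cup, 65 x 88 x 50 mm high, origin under its middle; a bystander.
- tin_beans_half: Small food tin, 75 mm diameter, 58 mm high, origin under its middle; stands beside the rest, a bystander.
- sardine_tin: Flat tin, 63 x 105 x 24 mm high, origin under its middle; a bystander.
- teaspoon: Teaspoon, 137 mm long, 13 mm high, lying beside the rest; a bystander.
- peeler: Black-handled peeler, 170 mm long, 18 mm high, lying beside the grip; a bystander.

How it is judged (in metres and radians):
On the way, in this order (a step that is already met when the one before it is completed fails the run):
1. the button was pressed and the handle sprang out of its lock (value of joint telescope above 0.006 m and height (world z) of brush below 0.08 m), for 0.1 s.
2. the handle was drawn out to the second stop and locked there (button up), the brush still in its rest (value of joint telescope above 0.106 m and value of joint lock_button below 0.002 m and height (world z) of brush below 0.08 m), for 0.2 s.
At the end, for the whole second after the job is handed in: Handle drawn out over 106 mm, button less than 2 mm down; fingers grip the brush (over 2 N), nothing of it touches the rest; head centre and grip end over 110 mm above the worktop (they lay at 66 mm), brush within about 23 degrees of level and slower than 30 mm/s (value of joint telescope above 0.106 m and value of joint lock_button below 0.002 m and height (world z) of each of head_centre, grip_end above 0.11 m and angle between brush's own x axis and vertical between 1.17 and 1.97 rad and contact force between the fingers and brush above 2 N and contact force between brush and brush_rest below 0.1 N and linear speed of brush below 0.03 m/s); the arm keeps its last pose, push and grip.
It fails at once if a bystander was shifted by more than 30 mm (distance of any of mug_tea, cup_espresso, tin_beans_half, sardine_tin, teaspoon, peeler from where it was at the start of the episode above 0.03 m).
It also fails if it takes over 54 s, if anything falls off the work surface, if the arm or the gripper's body presses on something with over 40 N, if the wrist force passes 120 N, or if a joint passes its speed limit or range.

## Working session

There is one attempt and no reset: what is moved stays moved. The work goes in short steps, Python scripts to look and compute and a tool call to move; the robot and the scene stay as the last step left them, time stands still between calls to the robot, and variables do not carry over. Pictures are saved under pics/ and viewed, at most 10 in all, crops included, and the job is handed in when it is done.

Besides the shell and the picture viewer there is one more tool, called in YAML: its name, and indented under it one key for each argument. servo_tool: Moves the arm, as the interface text tells. Its arguments: {"type":"object","properties":{"deltas":{"type":"array"},"squeeze":{"type":"number"}},"required":["deltas"]}

```bash
mkdir -p pics; python3 - <<'E'
from rig import telemetry, optics, ctrl
import cv2
for n in("scene","top"):
    cv2.imwrite(f"pics/{n}0.png",optics.capture(n)); m=optics.camera_model(n); print(n,m)
print(telemetry.sense())
E
```

```text
scene {'vfov': 46.117106659016535, 'cx': 322.18437886097485, 'cy': 200.61202935086428, 'dist': array([-0.01426945,  0.        ,  0.        ,  0.        ,  0.        ]), 'R': array([[-0.87270337, -0.48787368, -0.01918598],
       [-0.33166258,  0.62119624, -0.71001068],
       [ 0.35831378, -0.61326544, -0.7039295 ]]), 't': array([ 464.36651938,  261.317758  , 1179.91477469])}
top {'vfov': 48.863948374244075, 'cx': 324.2927036297321, 'cy': 195.23019327274648, 'dist': array([-0.00314059,  0.        ,  0.        ,  0.        ,  0.        ]), 'R': array([[ 0.00919533, -0.99989431,  0.01126153],
       [-0.9974027 , -0.00997582, -0.07133253],
       [ 0.07143733, -0.01057635, -0.99738902]]), 't': array([ -20.65144257,  519.25653325, 1358.54502984])}
{'time_s': 0.1, 'joints': array([-1.48237061e+00,  3.13370263e-01,  1.49834101e+00,  4.63331504e-05,
        1.33099936e+00, -2.23404588e-01]), 'dq': array([-3.73953038e-05, -1.19328227e-03, -3.62295580e-03, -7.74793058e-05,
        1.10530394e-03,  6.03095573e-04]), 'tau': array([ 3.41167186e-03, -4.12894499e+01, -2.60140300e+01, -1.41422461e-04,
        3.01225082e-03, -6.11635500e-06]), 'eef_pos': array([ 161.04802465, -499.4570717 ,  230.81204026]), 'ee_rot': array([-5.56201644e-04,  9.87870537e-01,  1.55278745e-01,  6.01467842e-05]), 'force': array([ 0.23988151,  0.0637614 , -0.99158684]), 'wrist_torque': array([-0.00960546, -0.02084757, -0.02658676]), 'grip_force': 0.0, 'grip_width': 1.001684350891233}
```

View pics/top0.png

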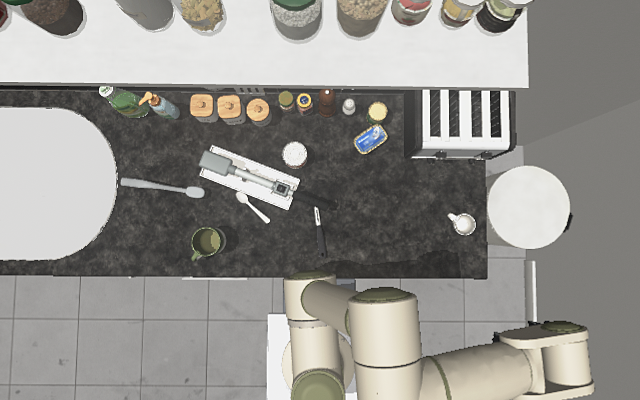

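View pics/scene0.png

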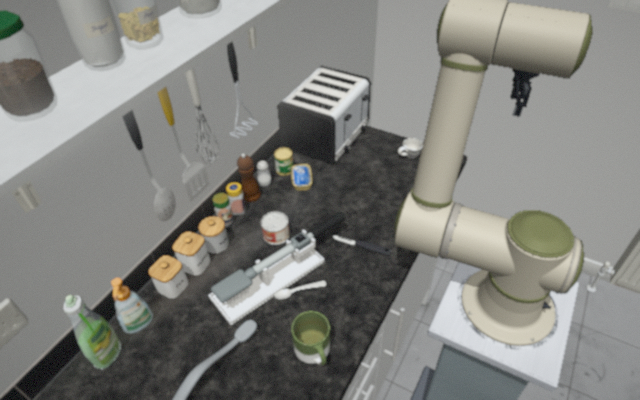

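The top view shows the brush head near (215,160), the collar and button near (283,188), and the dark grip near (318,200). I'll enlarge both views.

```bash
python3 - <<'E'
import cv2
a=cv2.imread("pics/top0.png")[135:235,190:350]; cv2.imwrite("pics/tc.png",cv2.resize(a,None,fx=5,fy=5,interpolation=cv2.INTER_CUBIC))
a=cv2.imread("pics/scene0.png")[200:325,200:360]; a=cv2.convertScaleAbs(a,alpha=1.3,beta=20);cv2.imwrite("pics/sc.png",cv2.resize(a,None,fx=4.8,fy=4.8,interpolation=cv2.INTER_CUBIC))
E
```

```text
(no output)
```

View pics/tc.png

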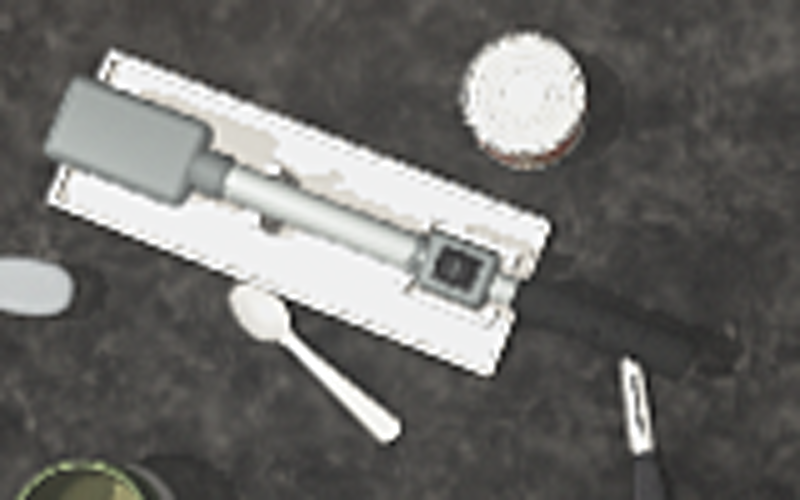

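View pics/sc.png

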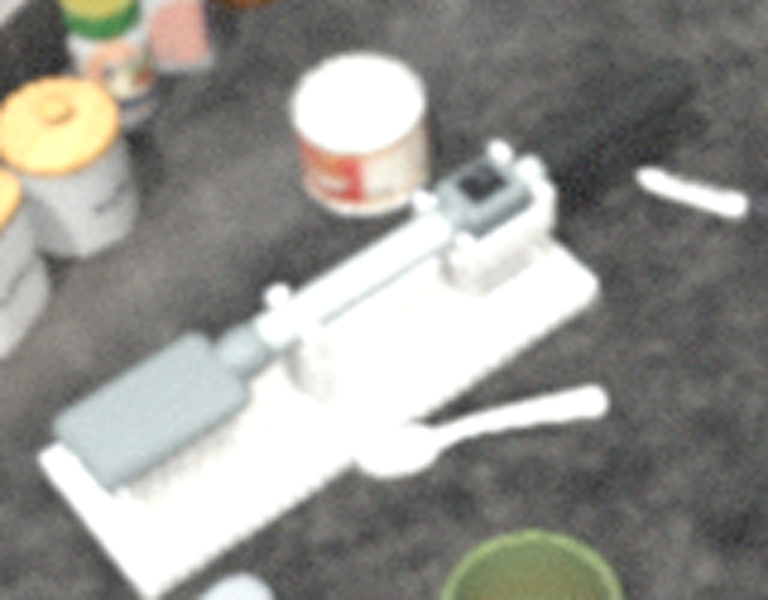

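The top crop shows the button at about (456,265) and the head block at about (131,140). The tray corners are near (110,48), (550,215), (493,377) and (50,205). In the scene crop the button is at (482,182).

```bash
cat > h.py <<'E'
import numpy as np, cv2
from rig import telemetry, optics, ctrl
from scipy.spatial.transform import Rotation as Ro
def ray(n,uv,z):
    m=optics.camera_model(n); f=200/np.tan(np.radians(m['vfov']/2))
    K=np.array([[f,0,m['cx']],[0,f,m['cy']],[0,0,1]])
    p=cv2.undistortPoints(np.array([[uv]],float),K,np.array(m['dist']))[0,0]
    R,t=np.array(m['R']),np.array(m['t']); c=-R.T@t; d=R.T@np.r_[p,1]
    return c+d*(z-c[2])/d[2]
def crop(n,u,v,x0,y0,s,z): return ray(n,((u+.5)/s-.5+x0,(v+.5)/s-.5+y0),z)
E
python3 - <<'E'
from h import *
T=lambda u,v,z:crop("top",u,v,190,135,5,z)
S=lambda u,v,z:crop("scene",u,v,200,200,4.8,z)
np.set_printoptions(precision=1,suppress=True)
b=T(456,265,89);h=T(131,140,75);print("button",b,S(482,182,89),"head",h,S(152,410,75))
d=b-h;print(np.degrees(np.arctan2(d[1],d[0])),np.hypot(*d[:2]))
c=[T(*q,14) for q in((110,48),(550,215),(493,377),(50,205))];print(np.array(c))
for e in(c[1]-c[0],c[2]-c[3]):print(np.degrees(np.arctan2(e[1],e[0])),np.hypot(*e[:2]))
tb=T(275,170,74),T(272,215,74);print(tb)
print("tube",T(235,187,78),T(410,248,78),"grip",T(525,297,79),T(730,345,66))
print("tin",T(525,95,58),"peeler",T(628,362,5),T(645,500,15),"spoon",T(265,310,5),T(390,430,5))
E
```

```text
button [535.8 114.4  89. ] [529.8 119.9  89. ] head [610.5 312.2  75. ] [605.8 320.7  75. ]
-110.69540577530354 211.44898704072105
[[677.7 341.5  14. ]
 [574.6  62.5  14. ]
 [472.3  96.8  14. ]
 [577.6 376.4  14. ]]
-110.28018881757609 297.4754722364273
-110.64313889742355 298.7557566830827
(array([593.4, 225.5,  74. ]), array([566.2, 226.7,  74. ]))
tube [582.4 248.5  78. ] [546.7 143.1  78. ] grip [517.9  73.8  79. ] [491.1 -49.5  66. ]
tin [643.3  76.7  58. ] peeler [482.9  12.5   5. ] [396.5   0.9  15. ] spoon [513.5 241.7   5. ] [438.7 161.6   5. ]
```

servo_tool:
  deltas:
    - [[0,0,0],[0,0,-0.082],0]
    - [[0,0,0],[0,0,-0.082],0]
    - [[0,0,0],[0,0,-0.082],0]
    - [[0,0,0],[0,0,-0.082],0]
    - [[0,0,0],[0,0,-0.082],0]
    - [[0,0,0],[0,0,-0.082],0]
    - [[0,0,0],[0,0,-0.082],0]
    - [[0.1,0.019,0],[0,0,0],0]
  squeeze: 40

```text
time_s: 0.9
eef_pos: [170.9, -483.0, 230.7]
ee_rot: [-0.0, 0.821, 0.571, 0.0]
force: [1.4, -0.1, -0.5]
grip_width: -0.005
grip_force: 0.0
```

servo_tool:
  deltas:
    - [[0.196,0.038,0],[0,0,0],0]
    - [[0.196,0.038,0],[0,0,0],0]
    - [[0.196,0.038,0],[0,0,0],0]
    - [[0.196,0.038,0],[0,0,0],0]
    - [[0.196,0.038,0],[0,0,0],0]
    - [[0.196,0.038,0],[0,0,0],0]
    - [[0.196,0.038,0],[0,0,0],0]
    - [[0.196,0.038,0],[0,0,0],0]

```text
time_s: 1.7
eef_pos: [338.7, -208.2, 231.2]
ee_rot: [-0.0, 0.822, 0.57, 0.0]
force: [0.1, -0.6, 0.8]
grip_width: 0.003
grip_force: 0.0
```

servo_tool:
  deltas:
    - [[0.196,0.038,0],[0,0,0],0]
    - [[0.196,0.038,0],[0,0,0],0]
    - [[0.196,0.038,0],[0,0,0],0]
    - [[0.196,0.038,0],[0,0,0],0]
    - [[0.196,0.038,0],[0,0,0],0]
    - [[0.196,0.038,0],[0,0,0],0]
    - [[0.196,0.038,0],[0,0,0],0]
    - [[0,0,0],[0,0,0],0]

```text
time_s: 2.5
eef_pos: [485.1, 31.9, 230.7]
ee_rot: [-0.001, 0.82, 0.572, 0.0]
force: [-0.0, -0.5, 0.5]
grip_width: -0.003
grip_force: 0.0
```

```bash
cat >> h.py <<'E'
def go(x,y,z):
    s=telemetry.sense();q=s['ee_rot'];M=Ro.from_quat([q[1],q[2],q[3],q[0]]).as_matrix()
    print("t",s['time_s'],"pos",s['eef_pos'].round(1),"F",s['force'].round(1),"w",round(s['grip_width'],3),"gf",round(s['grip_force'],1))
    print("xang",np.degrees(np.arctan2(M[1,0],M[0,0])).round(2),"zaxis",M[:,2].round(3),"delta units",(M.T@(np.array([x,y,z])-s['eef_pos'])/200).round(4))
E
python3 -c "
from h import *
go(535.5,115,125)"
```

```text
t 2.5 pos [485.1  31.9 230.7] F [-0.  -0.5  0.5] w -0.003 gf 0.0
xang 69.77 zaxis [-0.     0.001 -1.   ] delta units [0.4768 0.0932 0.529 ]
```

servo_tool:
  deltas:
    - [[0.16,0.031,0],[0,0,0],0]
    - [[0.16,0.031,0],[0,0,0],0]
    - [[0.157,0.031,0],[0,0,0],0]
    - [[0,0,0.18],[0,0,0],0]
    - [[0,0,0.18],[0,0,0],0]
    - [[0,0,0.17],[0,0,0],0]
    - [[0,0,0],[0,0,0],0]

```text
time_s: 3.2
eef_pos: [532.4, 111.0, 121.4]
ee_rot: [-0.002, 0.822, 0.57, -0.004]
force: [0.8, 0.2, 1.0]
grip_width: 0.003
grip_force: 0.0
```

```bash
python3 - <<'E'
from h import *
go(535.5,115,89)
a=optics.capture("top")[135:235,210:370];b=optics.capture("scene")[170:295,220:380]
r=lambda a:cv2.resize(cv2.convertScaleAbs(a,alpha=1.3,beta=20),(640,int(640*a.shape[0]/a.shape[1])),interpolation=cv2.INTER_CUBIC)
a,b=r(a),r(b);cv2.imwrite("pics/m1.png",cv2.resize(np.vstack([a,b]),(448,600)) if 0 else b);cv2.imwrite("pics/m1t.png",a)
E
```

```text
t 3.2 pos [532.4 111.  121.4] F [0.8 0.2 1. ] w 0.003 gf 0.0
xang 69.5 zaxis [-0.009 -0.    -1.   ] delta units [0.0248 0.0088 0.1617]
```

View pics/m1.png

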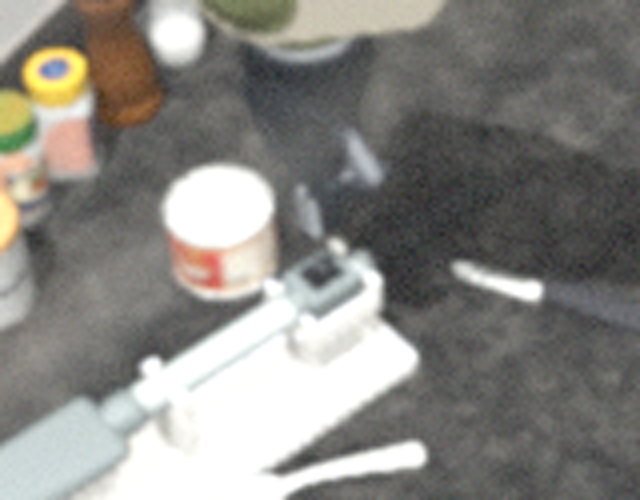

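servo_tool:
  deltas:
    - [[0,0,0.04],[0,0,0],0]
    - [[0,0,0.04],[0,0,0],0]
    - [[0,0,0],[0,0,0],0]
    - [[0,0,0],[0,0,0],0]
    - [[0,0,0],[0,0,0],0]

```text
time_s: 3.8
eef_pos: [535.1, 111.6, 109.7]
ee_rot: [0.0, 0.822, 0.57, 0.0]
force: [-0.2, -1.2, -0.0]
grip_width: -0.004
grip_force: 0.0
```

```bash
python3 - <<'E'
from h import *
go(534.5,115.5,89)
E
```

```text
t 3.8 pos [535.1 111.6 109.7] F [-0.2 -1.2 -0. ] w -0.004 gf 0.0
xang 69.53 zaxis [ 0.001  0.    -1.   ] delta units [ 0.0173 -0.0096  0.1035]
```

servo_tool:
  deltas:
    - [[0.017,-0.006,0.04],[0,0,0],0]
    - [[0,0,0.04],[0,0,0],0]
    - [[0,0,0.01],[0,0,0],0]
    - [[0,0,0.01],[0,0,0],0]
    - [[0,0,0.01],[0,0,0],0]
    - [[0,0,0],[0,0,0],0]
    - [[0,0,0],[0,0,0],0]

```text
time_s: 4.5
eef_pos: [535.0, 115.1, 87.5]
ee_rot: [0.0, 0.822, 0.57, 0.0]
force: [-1.2, 0.4, 1.9]
grip_width: 0.003
grip_force: 1.1
```

servo_tool:
  deltas:
    - [[0,0,0.008],[0,0,0],0]
    - [[0,0,0.008],[0,0,0],0]
    - [[0,0,0.006],[0,0,0],0]
    - [[0,0,0.006],[0,0,0],0]
    - [[0,0,0],[0,0,0],0]
    - [[0,0,0],[0,0,0],0]
    - [[0,0,0],[0,0,0],0]

```text
time_s: 5.2
eef_pos: [535.2, 115.1, 82.9]
ee_rot: [0.0, 0.821, 0.57, 0.0]
force: [-5.4, -1.3, 14.1]
grip_width: 0.001
grip_force: 7.1
```

```bash
python3 - <<'E'
from h import *
go(534.5,115.5,83)
E
```

```text
t 5.2 pos [535.2 115.1  82.9] F [-5.4 -1.3 14.1] w 0.001 gf 7.1
xang 69.53 zaxis [ 0.001 -0.    -1.   ] delta units [ 0.0004 -0.0041 -0.0004]
```

The force is 14 N at z=83, so the button is bottomed. I'll lift and check.

servo_tool:
  deltas:
    - [[0,0,-0.05],[0,0,0],0]
    - [[0,0,-0.2],[0,0,0],0.8]
    - [[0,0,-0.2],[0,0,0],0.8]
    - [[-0.2,0,0],[0,0,0],0.8]
    - [[-0.2,0,0],[0,0,0],0.8]
    - [[-0.2,0,0],[0,0,0],0.8]
    - [[-0.2,0,0],[0,0,0],0.8]
    - [[0,0,0],[0,0,0],0.8]

```text
time_s: 6.0
eef_pos: [478.0, -37.9, 171.7]
ee_rot: [0.0, 0.823, 0.568, -0.0]
force: [0.2, 0.0, -0.4]
grip_width: 0.8
grip_force: 0.0
```

```bash
python3 - <<'E'
from h import *
go(534.5,115.5,83)
a=optics.capture("top")[135:235,210:370];b=optics.capture("scene")[180:280,250:410]
r=lambda a:cv2.resize(cv2.convertScaleAbs(a,alpha=1.8,beta=20),(480,300),interpolation=cv2.INTER_CUBIC)
cv2.imwrite("pics/m2.png",np.vstack([r(a),r(b)]))
E
```

```text
t 6.0 pos [478.  -37.9 171.7] F [ 0.2  0.  -0.4] w 0.8 gf 0.0
xang 69.28 zaxis [-0.    -0.001 -1.   ] delta units [ 0.8179 -0.0072  0.4431]
```

View pics/m2.png

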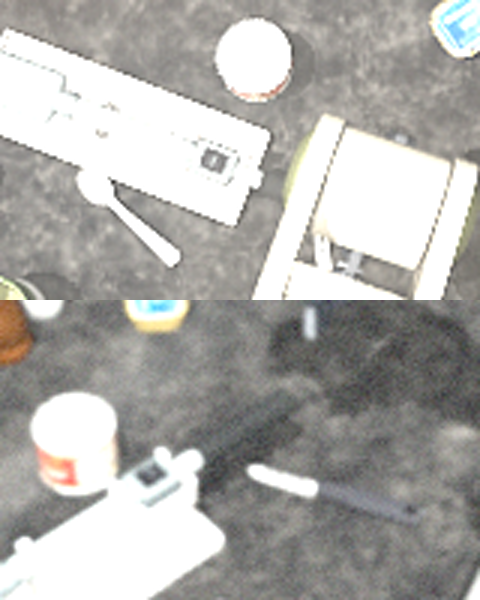

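The scene view shows the grip end has moved from about (344,216) to (353,208), roughly 20 mm, so the handle has sprung out. Next I'll grasp the hand grip.

servo_tool:
  deltas:
    - [[0.12,0,0],[0,0,0],0.8]
    - [[0.12,0,0],[0,0,0],0.8]
    - [[0,0,0.15],[0,0,0],0.8]
    - [[0,0,0.15],[0,0,0],0.8]
    - [[0,0,0],[0,0,0],0.8]
    - [[0,0,0],[0,0,0],0.8]
    - [[0,0,0],[0,0,0],0.8]

```text
time_s: 6.8
eef_pos: [496.7, 10.4, 113.2]
ee_rot: [0.001, 0.821, 0.57, 0.001]
force: [-0.2, 0.1, 0.3]
grip_width: 0.798
grip_force: 0.0
```

```bash
python3 - <<'E'
from h import *
go(496.3,10,45)
E
```

```text
t 6.8 pos [496.7  10.4 113.2] F [-0.2  0.1  0.3] w 0.798 gf 0.0
xang 69.55 zaxis [ 0.002 -0.    -1.   ] delta units [-0.0028 -0.0019  0.341 ]
```

servo_tool:
  deltas:
    - [[0,0,0.12],[0,0,0],0.8]
    - [[0,0,0.12],[0,0,0],0.8]
    - [[0,0,0.1],[0,0,0],0.8]
    - [[0,0,0],[0,0,0],0.8]
    - [[0,0,0],[0,0,0],0.8]
    - [[0,0,0],[0,0,0],0.5]
    - [[0,0,0],[0,0,0],0.5]
    - [[0,0,0],[0,0,0],0.5]

```text
time_s: 7.6
eef_pos: [496.1, 10.2, 44.4]
ee_rot: [0.0, 0.822, 0.57, 0.0]
force: [0.5, 0.3, -0.5]
grip_width: 0.499
grip_force: 0.0
```

servo_tool:
  deltas:
    - [[0,0,0],[0,0,0],0.4]
    - [[0,0,0],[0,0,0],0.3]
    - [[0,0,0],[0,0,0],0.2]
    - [[0,0,0],[0,0,0],0.2]
    - [[0,0,0],[0,0,0],0.2]
    - [[0,0,0],[0,0,0],0.2]
  squeeze: 40

```text
time_s: 8.2
eef_pos: [495.9, 10.1, 43.9]
ee_rot: [0.0, 0.822, 0.57, 0.0]
force: [-0.3, -0.5, 4.6]
grip_width: 0.289
grip_force: 39.0
```

```bash
python3 - <<'E'
from h import *
go(496.3,10,45)
E
```

```text
t 8.2 pos [495.9  10.1  43.9] F [-0.3 -0.5  4.6] w 0.289 gf 39.0
xang 69.52 zaxis [ 0. -0. -1.] delta units [ 0.0001  0.0021 -0.0057]
```

servo_tool:
  deltas:
    - [[-0.03,0,0],[0,0,0],0.2]
    - [[-0.04,0,0],[0,0,0],0.2]
    - [[-0.04,0,0],[0,0,0],0.2]
    - [[-0.03,0,0],[0,0,0],0.2]
    - [[0,0,0],[0,0,0],0.2]
    - [[0,0,0],[0,0,0],0.2]

```text
time_s: 8.8
eef_pos: [485.8, -16.6, 43.7]
ee_rot: [0.0, 0.822, 0.57, -0.0]
force: [-2.0, -3.9, 3.9]
grip_width: 0.291
grip_force: 38.9
```

servo_tool:
  deltas:
    - [[-0.03,0,0],[0,0,0],0.2]
    - [[-0.03,0,0],[0,0,0],0.2]
    - [[-0.03,0,0],[0,0,0],0.2]
    - [[-0.03,0,0],[0,0,0],0.2]
    - [[-0.03,0,0],[0,0,0],0.2]
    - [[-0.03,0,0],[0,0,0],0.2]
    - [[0,0,0],[0,0,0],0.2]
    - [[0,0,0],[0,0,0],0.2]

```text
time_s: 9.6
eef_pos: [473.3, -50.2, 43.7]
ee_rot: [0.0, 0.822, 0.57, -0.0]
force: [-0.7, -1.2, 1.5]
grip_width: 0.291
grip_force: 39.1
```

```bash
python3 - <<'E'
from h import *
go(495.9,10.1,43.9)
E
```

```text
t 9.6 pos [473.3 -50.2  43.7] F [-0.7 -1.2  1.5] w 0.291 gf 39.1
xang 69.52 zaxis [-0.    -0.001 -1.   ] delta units [ 0.3223  0.0004 -0.0013]
```

servo_tool:
  deltas:
    - [[-0.03,0,0],[0,0,0],0.2]
    - [[-0.03,0,0],[0,0,0],0.2]
    - [[-0.03,0,0],[0,0,0],0.2]
    - [[0,0,0],[0,0,0],0.2]
    - [[0,0,0],[0,0,0],0.2]

```text
time_s: 10.1
eef_pos: [466.9, -67.3, 43.7]
ee_rot: [0.0, 0.822, 0.57, -0.0]
force: [-1.9, -3.8, 1.9]
grip_width: 0.285
grip_force: 39.0
```

servo_tool:
  deltas:
    - [[-0.02,0,0],[0,0,0],0.2]
    - [[-0.02,0,0],[0,0,0],0.2]
    - [[0,0,0],[0,0,0],0.2]
    - [[0,0,0],[0,0,0],0.2]

```text
time_s: 10.5
eef_pos: [464.2, -74.5, 43.7]
ee_rot: [0.0, 0.821, 0.57, -0.0]
force: [-1.8, -2.8, 2.4]
grip_width: 0.289
grip_force: 39.0
```

```bash
python3 - <<'E'
from h import *
go(495.9,10.1,43.9)
a=optics.capture("top")[135:235,210:370];b=optics.capture("scene")[180:280,250:410]
r=lambda a:cv2.resize(cv2.convertScaleAbs(a,alpha=1.8,beta=20),(480,300),interpolation=cv2.INTER_CUBIC)
cv2.imwrite("pics/m3.png",np.vstack([r(a),r(b)]))
E
```

```text
t 10.5 pos [464.2 -74.5  43.7] F [-1.8 -2.8  2.4] w 0.289 gf 39.0
xang 69.53 zaxis [-0.    -0.001 -1.   ] delta units [ 0.4516  0.0006 -0.0011]
```

View pics/m3.png

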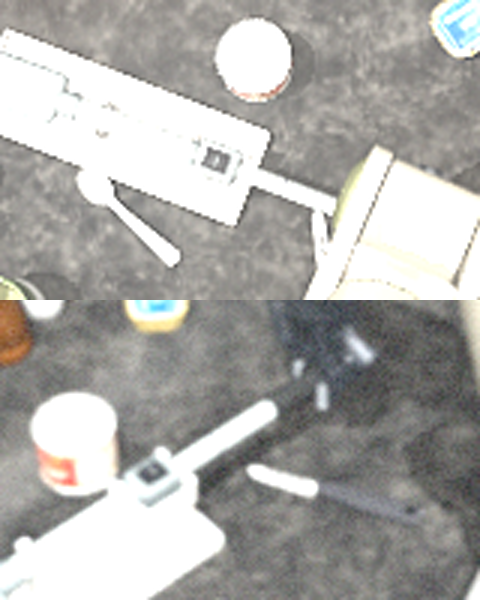

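servo_tool:
  deltas:
    - [[-0.015,0,0],[0,0,0],0.2]
    - [[-0.015,0,0],[0,0,0],0.2]
    - [[0,0,0],[0,0,0],0.2]
    - [[0,0,0],[0,0,0],0.2]

```text
time_s: 11.0
eef_pos: [462.1, -80.2, 43.8]
ee_rot: [0.0, 0.822, 0.57, -0.0]
force: [-1.6, -3.6, 1.7]
grip_width: 0.288
grip_force: 39.2
```

```bash
python3 - <<'E'
from h import *
go(495.9,10.1,43.9)
a=ray("scene",(341.7,216),70);b=ray("scene",(250+152/3,180+172/3),89);print(a,b,np.hypot(*(a-b)[:2]))
E
```

```text
t 11.0 pos [462.1 -80.2  43.8] F [-1.6 -3.6  1.7] w 0.288 gf 39.2
xang 69.52 zaxis [-0.    -0.001 -1.   ] delta units [ 4.82e-01  3.00e-04 -1.10e-03]
[477.40050615 -16.60166156  70.        ] [528.62541101 118.56780221  89.        ] 144.55025013577406
```

servo_tool:
  deltas:
    - [[-0.01,0,0],[0,0,0],0.2]
    - [[-0.01,0,0],[0,0,0],0.2]
    - [[0,0,0],[0,0,0],0.2]
    - [[0,0,0],[0,0,0],0.2]

```text
time_s: 11.4
eef_pos: [460.8, -83.5, 43.7]
ee_rot: [-0.0, 0.822, 0.57, -0.0]
force: [1.0, 1.3, 1.7]
grip_width: 0.288
grip_force: 39.2
```

servo_tool:
  deltas:
    - [[-0.01,0,0],[0,0,0],0.2]
    - [[-0.01,0,0],[0,0,0],0.2]
    - [[0,0,0],[0,0,0],0.2]
    - [[0,0,0],[0,0,0],0.2]

```text
time_s: 11.8
eef_pos: [459.5, -84.0, 43.4]
ee_rot: [-0.002, 0.822, 0.57, 0.002]
force: [7.9, 24.0, 1.5]
grip_width: 0.285
grip_force: 40.0
```

Force jumped to 25 N after 100 mm of travel, so the handle is at the hard end past the second stop. I'll relax, release and go to the tube.

servo_tool:
  deltas:
    - [[0.015,0,0],[0,0,0],0.2]
    - [[0,0,0],[0,0,0],0.2]
    - [[0,0,0],[0,0,0],0.2]
    - [[0,0,0],[0,0,0],0.6]
    - [[0,0,0],[0,0,0],0.6]
    - [[0,0,0],[0,0,0],0.6]

```text
time_s: 12.4
eef_pos: [460.3, -84.7, 43.6]
ee_rot: [0.0, 0.822, 0.57, -0.0]
force: [0.3, -0.1, -0.3]
grip_width: 0.603
grip_force: 0.0
```

servo_tool:
  deltas:
    - [[0,0,-0.1],[0,0,0],0.6]
    - [[0,0,-0.2],[0,0,0],0.6]
    - [[0,0,-0.2],[0,0,0],0.6]
    - [[0.15,0,-0.1],[0,0,0],0.6]
    - [[0.2,0,0],[0,0,0],0.6]
    - [[0.2,0,0],[0,0,0],0.6]
    - [[0.2,0,0],[0,0,0],0.6]
    - [[0.2,0,0],[0,0,0],0.6]

```text
time_s: 13.2
eef_pos: [527.2, 95.0, 163.7]
ee_rot: [0.0, 0.822, 0.57, -0.0]
force: [0.6, -0.5, -0.4]
grip_width: 0.598
grip_force: 0.0
```

servo_tool:
  deltas:
    - [[0.2,0,0],[0,0,0],0.6]
    - [[0.2,0,0],[0,0,0],0.6]
    - [[0,0,0],[0,0,0],0.6]
    - [[0,0,0],[0,0,0],0.6]
    - [[0,0,0],[0,0,0],0.6]

```text
time_s: 13.7
eef_pos: [554.7, 167.5, 163.6]
ee_rot: [0.0, 0.822, 0.57, -0.0]
force: [-0.2, 0.4, -0.3]
grip_width: 0.599
grip_force: 0.0
```

```bash
python3 - <<'E'
from h import *
go(560,181.5,46)
a=optics.capture("top")[135:235,190:350];b=optics.capture("scene")[170:295,220:420]
r=lambda a:cv2.resize(cv2.convertScaleAbs(a,alpha=1.2,beta=20),(480,300),interpolation=cv2.INTER_CUBIC)
cv2.imwrite("pics/m4.png",np.vstack([r(a),r(b)]))
E
```

```text
t 13.7 pos [554.7 167.5 163.6] F [-0.2  0.4 -0.3] w 0.599 gf 0.0
xang 69.47 zaxis [-0. -0. -1.] delta units [0.0749 0.0006 0.588 ]
```

View pics/m4.png

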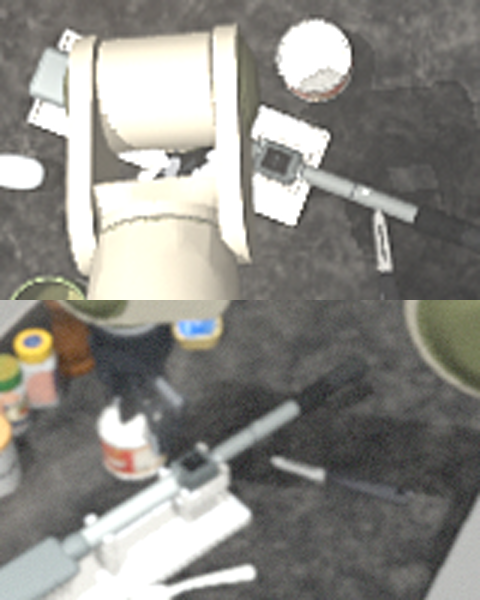

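The view shows the handle fully out, with about 145 mm between collar and grip, and the bystanders look undisturbed. Next I'll grasp the tube.

servo_tool:
  deltas:
    - [[0.075,0,0.1],[0,0,0],0.6]
    - [[0,0,0.15],[0,0,0],0.6]
    - [[0,0,0.15],[0,0,0],0.6]
    - [[0,0,0.12],[0,0,0],0.6]
    - [[0,0,0.068],[0,0,0],0.6]
    - [[0,0,0],[0,0,0],0.6]
    - [[0,0,0],[0,0,0],0.6]

```text
time_s: 14.5
eef_pos: [560.7, 182.4, 47.2]
ee_rot: [0.0, 0.822, 0.57, 0.001]
force: [-0.3, -0.0, 1.0]
grip_width: 0.606
grip_force: 0.0
```

servo_tool:
  deltas:
    - [[0,0,0],[0,0,0],0.4]
    - [[0,0,0],[0,0,0],0.3]
    - [[0,0,0],[0,0,0],0.2]
    - [[0,0,0],[0,0,0],0.15]
    - [[0,0,0],[0,0,0],0.15]
    - [[0,0,0],[0,0,0],0.15]
    - [[0,0,0],[0,0,0],0.15]
  squeeze: 70

```text
time_s: 15.2
eef_pos: [560.7, 182.6, 47.4]
ee_rot: [0.0, 0.822, 0.57, 0.001]
force: [-0.9, -0.6, 7.0]
grip_width: 0.259
grip_force: 68.2
```

servo_tool:
  deltas:
    - [[0,0,-0.03],[0,0,0],0.15]
    - [[0,0,-0.05],[0,0,0],0.15]
    - [[0,0,-0.06],[0,0,0],0.15]
    - [[0,0,-0.07],[0,0,0],0.15]
    - [[0,0,-0.07],[0,0,0],0.15]
    - [[0,0,-0.07],[0,0,0],0.15]
    - [[0,0,-0.07],[0,0,0],0.15]
    - [[0,0,-0.06],[0,0,0],0.15]

```text
time_s: 16.0
eef_pos: [560.2, 182.6, 143.6]
ee_rot: [0.0, 0.822, 0.57, 0.0]
force: [-0.1, -0.1, -4.3]
grip_width: 0.259
grip_force: 68.9
```

servo_tool:
  deltas:
    - [[0,0,-0.04],[0,0,0],0.15]
    - [[0,0,0],[0,0,0],0.15]
    - [[0,0,0],[0,0,0],0.15]
    - [[0,0,0],[0,0,0],0.15]
    - [[0,0,0],[0,0,0],0.15]
    - [[0,0,0],[0,0,0],0.15]
    - [[0,0,0],[0,0,0],0.15]
    - [[0,0,0],[0,0,0],0.15]

```text
time_s: 16.8
eef_pos: [560.1, 182.6, 150.0]
ee_rot: [-0.0, 0.822, 0.57, -0.0]
force: [0.1, -0.4, -3.6]
grip_width: 0.261
grip_force: 68.9
```

```bash
python3 - <<'E'
from h import *
go(560,181.5,46);print(telemetry.sense()['wrist_torque'])
b=optics.capture("scene")[100:350,120:440]
cv2.imwrite("pics/m5.png",cv2.resize(cv2.convertScaleAbs(b,alpha=1.2,beta=15),(768,600),interpolation=cv2.INTER_CUBIC))
E
```

```text
t 16.8 pos [560.1 182.6 150. ] F [ 0.1 -0.4 -3.6] w 0.261 gf 68.9
xang 69.53 zaxis [-0.  0. -1.] delta units [-0.0053  0.0015  0.5201]
[-0.05708096 -0.00786446 -0.00991525]
```

View pics/m5.png

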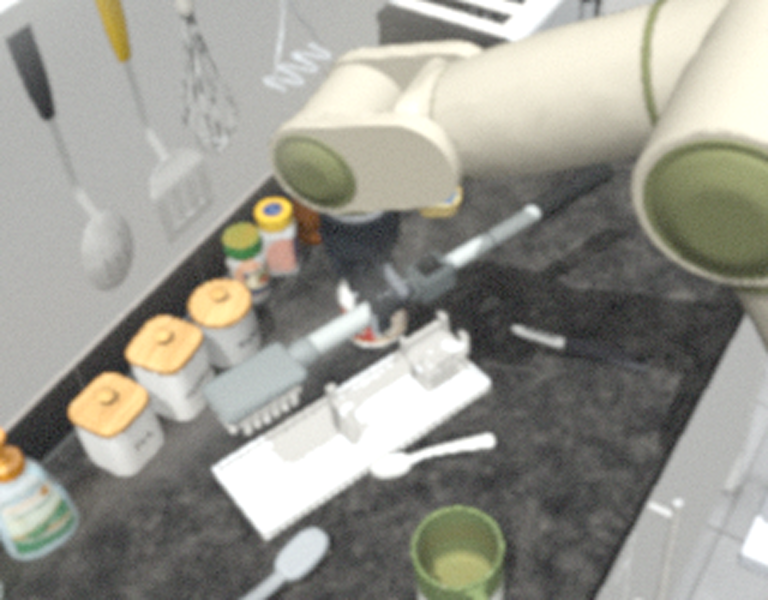

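The brush hangs level and clear of the rest with the handle fully out, and the other things are in place. I'm handing the job in.

```bash
python3 -c "
from h import *
print(ctrl.finish_job())"
```

```text
the job is handed in; nothing more can be done
None
```

I handed the job in: the button was pressed, the handle drawn out to its end stop, and the brush lifted about 10 cm and held level and still at 16.8 s; the script returned no verdict, and I inferred the final lock from the 25 N end-stop force rather than seeing the button pop up.

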